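# Refit a drive housing's access cover and hold it against its seal

### The job

Refit the loose access cover of the grey drive housing: seat it flat and square in the framed opening and let go of it, then turn the quarter-turn fastener clockwise until its slot lines up with the index lines, its tongue over the cover. Then press the cover fully down against its seal with a light push (about 15 N) and finish while still holding it pressed like that. Leave the flange, the insert box, the dish and the wooden gauge case where they are.

Things in the scene. Friction and masses are not known exactly. Their poses are not given: they have to be found in the camera images.
- cover_grip (a point): Loose aluminium cover: plate 84 (x) x 120 (y) x 12 mm with one upright rib handle mid-top, 14 thick (x), 60 long (y), 30 mm tall. This point is the rib's centre on the cover's centre line: 27 mm above the cover's underside, 15 above the plate, 15 below the rib's top; z up. Starts flat on the bench, rib up; 0.2 to 0.42 kg. Either way round fits.
- pocket (a point): Centre of the opening in the top of the fixed grey housing (158 x 151, 62 mm tall), on the black seal where the cover's underside rests: 51 mm above the bench, 11 below the frame top. Opening 87 (x) x 123 mm (y); its top 5 mm flares out at 45 degrees. x points away from the fastener, z up. Seated, the cover's rib centre is 27 mm above this point.
- fastener_grip (a point): Steel fastener on the housing, upright axis 76 mm from the pocket centre along pocket -x (robot side). Point: on the axis, centre of its bar grip (14 thick in x, 40 long in y, 26 mm tall). Dark slot along the grip's top, along y. Below the grip a flat tongue, 14 wide, 5 thick, juts 46 mm from the axis to +y, underside 4 mm above the frame. Axes turn with it.
- fastener (a joint): Turn in rad, growing clockwise from above. 0: slot and tongue along pocket +y (open; starts 0.1 to 0.4). 1.571: slot in line with two short dark index lines on the frame (along pocket x), tongue over the cover: aligned. No click or stop there (stop at 1.95); friction 0.06 N m, stays where left. A 3 mm gap remains over the seated cover, so it does not press it.
- seal (a joint): How far the sprung seal under the cover is squeezed, m: 0 free, 0.003 fully down on a hard stop. The unpressed cover leaves it near 0, plate 1 mm proud of the frame; about 10 N down on the cover brings it to 0.003.
- flange: loose turned steel flange, 50 mm across, 28 mm tall, standing between the work areas; origin at the centre of its underside. To be left alone.
- insert_box: loose grey insert box, 60 x 36 x 18 mm, lying between the work areas; origin at the centre of its underside. To be left alone.
- dish: loose steel dish, 90 mm across, 28 mm tall, at the left; origin at the centre of its underside. To be left alone.
- gauge_case: loose wooden gauge case, 80 x 140 x 30 mm, at the right; origin at the centre of its underside. To be left alone.
Not all that is in view belongs to the job. Leave any blue or pink look-alike of the part that bears cover_grip alone.

How it is judged:
By the outcome, as a careful person would: the job done as asked, in the order asked, and still so for the second after the job is handed in, while the arm keeps its last pose, push and grip.
It also fails if it takes over 64 s, if anything falls off the work surface, if the arm or the gripper's body presses on something with over 40 N, if the wrist force passes 120 N, or if a joint passes its speed limit or range.

### The arm

A 7-joint arm with a two-finger parallel gripper is mounted at the origin on the work surface. World frame = base frame: x ahead of the robot, y to its left, z up, the work surface at z = 0. Lengths are in m, angles in rad, forces in N, time in s.
With the tool pointing down it reaches from about 0.425 to 0.925 m from the base axis. Payload 6.8 kg.
Tool frame: the origin (TCP) lies at the centre of the arm's flange, where the gripper is bolted on; the fingertips stand 173 mm ahead of it and the grasp point (between the pads) lies 155 mm ahead of it (finger_overhang is the distance from the TCP to the fingertips, in m); y points along the fingers, z is the direction in which the jaws open and shut, and the axes are right-handed (so a half turn about y gives the same grasp; the last joint's range is limited). The gripper opens to 85 mm and grips with 20 to 120 N. Pads are 22 mm wide; open, the fingers measure 114 mm over their backs; the gripper's body (76 mm by 85 mm) begins 54 mm behind the grasp point. The pads swing forward as they close: fully open they stand 13 mm farther back than shut.
Start: joints at [-1.39, 0.477, 0.022, 1.555, -0.011, 1.109, -0.083], TCP at [0.192, 0.647, 0.405] pointing down, gripper open.
Joint ranges: [-2.96, 2.96], [-0.34, 2.1], [-1.41, 1.46], [0.24, 2.44], [-1.37, 4.51], [0.17, 1.92], [-2.96, 2.96]. Speed limits (rad/s): [2.39, 2.39, 3.14, 3.14, 3.14, 3.14, 3.14].

### API

Orientations are given as a rotation vector (axis times angle).
In Python, from bench import get_obs, grab_frame, hand_in, finger_overhang gives the robot as it stands. The module is installed in compiled form; this text tells all that it offers.
- The arm moves only by the shell command python3 -m jog 'ROWS' [FORCE]. ROWS is JSON, a list of rows, each a list of 3 entries, a list of its own where there are three numbers: the shift along the tool's x, y, z in cm, then the turn about the tool's y in rad, then the gripper command: -1 is fully open, 1 is shut, values between are in proportion. In form: [[[x, y, z], twist, gripper], ...]. A call has 1 to 10 rows; each row is the pose to reach, as a shift and turn from the pose commanded when the call began, along the tool's axes at that moment; what a row does not reach only later rows make up. A row lasts 1/8 s, in which the tool goes at most 62.5 mm and 10.7 degrees, less where a joint would pass 70% of its speed; a pose out of reach is approached as far as the arm can. A call with a gripper value outside its range is refused whole. The fingers move at their own pace and stop on an object; FORCE is the grip in N (left out, the last holds). Time passes only in rows, so rows that repeat a pose let the fingers close. It gives the time, the measured TCP pose, the force and the opening at its end, in the units of the state.
- get_obs(): the state, without advancing time (a new reading comes with each control period).
- grab_frame(name): name is "scene" or "top" or "wrist"; returns a dict with "image" (400x640x3 uint8, blue, green, red), "fx", "fy", "cx", "cy" (pixels), "distortion" ([k1, k2, p1, p2, k3] as OpenCV has them; the pictures are not rectified), "origin" and "rotation" of the camera in the world. Camera axes: x right, y up, looking along -z (the intrinsics and any distortion apply to the point x, -y, -z); pixel columns grow to the right and rows downward; lengths in m; the calibration is good to about 2 mm. A picture is of the moment at which its call begins. There is no depth.
- hand_in(): hands the job in, once; it reports no verdict.
The state is a dict: "clock": time; "joints": joint angles; "qvel": joint speeds; "tau": joint torques, N m; "tcp_pos": TCP position; "orientation": TCP orientation; "contact_force": force on the tool from outside, world axes, zero at the start; "moment": the same for the moment, N m; "grip_width": finger opening in m.
Only numpy, scipy, OpenCV 4.12 (cv2) and the standard library are available. Lean on these libraries where they do the work, as an engineer would, in place of code of your own. Each camera call takes 0.05 s, during which the arm holds its last target.

## Working session

There is one attempt and no reset: what is moved stays moved. The work goes in short steps, Python scripts to look and compute and a shell command to move; the robot and the scene stay as the last step left them, time stands still between calls to the robot, and variables do not carry over. Pictures are saved under pics/ and viewed, and the job is handed in when it is done.

```bash
mkdir -p pics; cat > h.py <<'E'
import numpy as np,cv2
from bench import get_obs,grab_frame,finger_overhang
from scipy.spatial.transform import Rotation as R
def snap(n,fn,crop=None,s=1):
    f=grab_frame(n); im=f['image']
    np.save('pics/'+fn+'.npy',{k:v for k,v in f.items()},allow_pickle=True)
    show(fn,crop,s,fn); return f
def load(fn): return np.load('pics/'+fn+'.npy',allow_pickle=True).item()
def show(fn,crop,s,out):
    im=load(fn)['image']
    if crop: x0,y0,x1,y1=crop; im=im[y0:y1,x0:x1]
    im=cv2.resize(im,None,fx=s,fy=s,interpolation=cv2.INTER_CUBIC); cv2.imwrite('pics/'+out+'.png',im)
def K(f): return np.array([[f['fx'],0,f['cx']],[0,f['fy'],f['cy']],[0,0,1.]])
def ray(f,px):
    u=cv2.undistortPoints(np.array(px,float).reshape(-1,1,2),K(f),np.array(f['distortion'],float)).reshape(-1,2)
    d=np.c_[u[:,0],-u[:,1],-np.ones(len(u))]
    return d@np.array(f['rotation']).T
def onz(f,px,z):
    d=ray(f,px); o=np.array(f['origin']); return o+d*((z-o[2])/d[:,2])[:,None]
def proj(f,P):
    p=(np.atleast_2d(P)-np.array(f['origin']))@np.array(f['rotation']); p=p*[1,-1,-1]
    return cv2.projectPoints(p,np.zeros(3),np.zeros(3),K(f),np.array(f['distortion'],float))[0].reshape(-1,2)
E
python3 - <<'E'
from h import *
o=get_obs()
for k in o: print(k,np.round(o[k],4))
r=R.from_rotvec(o['orientation']).as_matrix();print(np.round(r,3),finger_overhang)
for n in ['scene','top','wrist']:
    f=snap(n,n+'0'); print(n,np.round(f['origin'],3),f['fx'],np.round(f['distortion'],3))
    print(np.round(f['rotation'],2))
E
```

```text
clock 0.0
joints [-1.3901  0.4778  0.0223  1.5564 -0.0115  1.1093 -0.0831]
qvel [ 0.0015  0.0002  0.0008  0.0008  0.0001 -0.0008  0.0003]
tau [ 1.00000e-04 -5.96452e+01  1.60800e+00 -2.81198e+01  1.24000e-02
  9.20000e-03 -0.00000e+00]
tcp_pos [0.1922 0.6468 0.4037]
orientation [-1.5607  0.2268 -0.2266]
contact_force [-0.2716 -0.0756 -0.1135]
moment [-0.0139 -0.0634  0.0058]
grip_width 0.0854
[[ 0.959 -0.     0.285]
 [-0.285 -0.002  0.959]
 [ 0.    -1.    -0.002]] 0.1734
scene [ 0.89  -0.381  1.027] 403.76200915534815 [-0.015  0.     0.     0.     0.   ]
[0.5  0.22 0.84]
top [0.318 0.009 1.008] 371.5697793508441 [-0.079  0.     0.     0.     0.   ]
[ 0.12 -0.15 -1.55]
wrist [0.123 0.666 0.372] 324.0139026310976 [-0.045  0.     0.     0.     0.   ]
[-0.25 -0.19  1.27]
```

```bash
sed -i "s/np.array(f\['rotation'\])/R.from_rotvec(f['rotation']).as_matrix()/" h.py; grep -n rotvec h.py
```

```text
17:    return d@R.from_rotvec(f['rotation']).as_matrix().T
21:    p=(np.atleast_2d(P)-np.array(f['origin']))@R.from_rotvec(f['rotation']).as_matrix(); p=p*[1,-1,-1]
```

View pics/scene0.png

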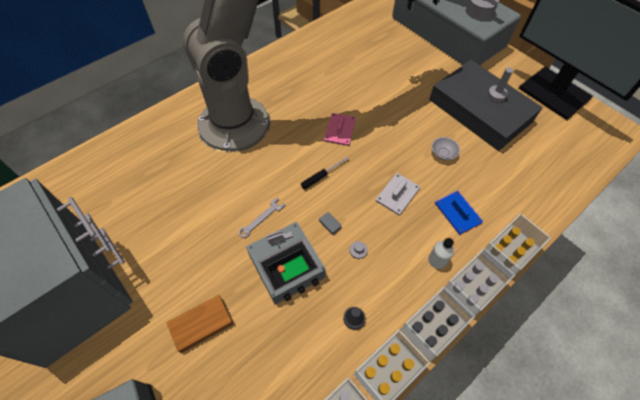

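View pics/top0.png

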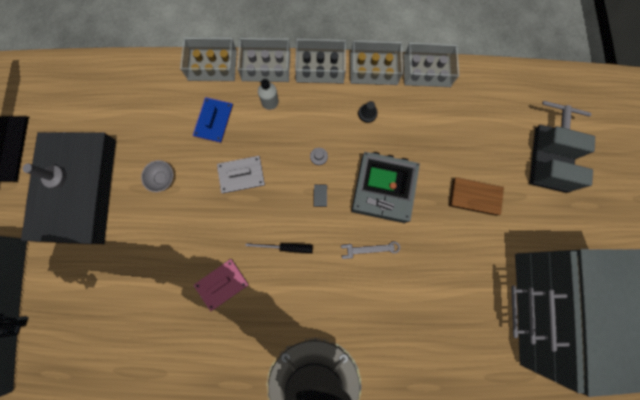

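View pics/wrist0.png

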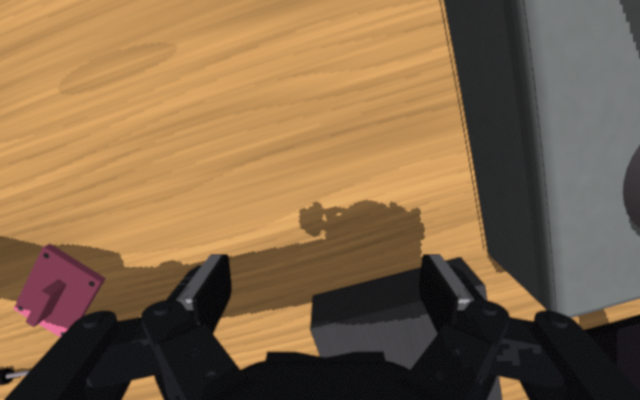

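```bash
python3 - <<'E'
from h import *
show('top0',(205,140,425,230),3.6,'t1')
show('top0',(340,140,430,230),6.5,'t2')
show('scene0',(230,150,430,310),4,'s1')
E
```

```text
(no output)
```

View pics/t1.png

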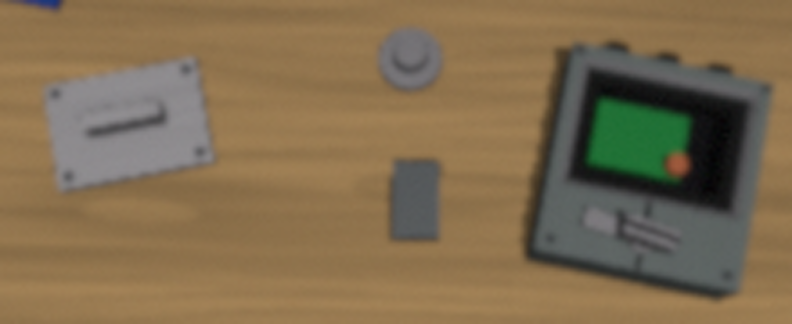

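View pics/t2.png

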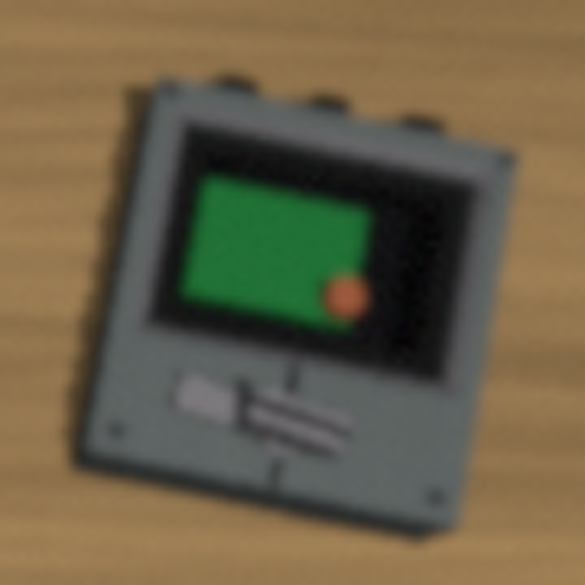

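View pics/s1.png

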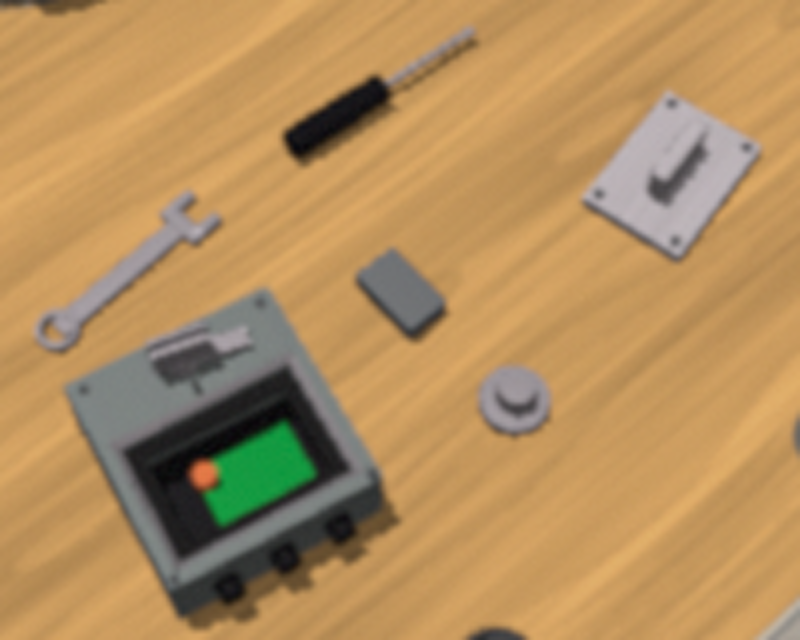

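```bash
cat > fit.py <<'E'
from h import *
def rect(P):
    # P order: image TL,TR,BR,BL -> world (+x+y),(+x-y),(-x-y),(-x+y)
    P=P[:,:2]; c=P.mean(0); a=P[0]+P[3]-P[1]-P[2]; b=P[0]+P[1]-P[2]-P[3]
    return c,np.linalg.norm(a)/2,np.linalg.norm(b)/2,np.degrees(np.arctan2(-a[0],a[1])),np.degrees(np.arctan2(b[1],b[0]))
E
python3 - <<'E'
from fit import *
f=load('top0'); g=load('scene0')
q=np.array([(45,88),(195,58),(213,160),(62,190)])/3.6+[205,140]
print('cover',*rect(onz(f,q,.012)))
q=np.array([(160,80),(515,155),(455,530),(80,460)])/6.5+[340,140]
print('hous',*rect(onz(f,q,.062)))
q=np.array([(185,122),(480,180),(445,385),(150,322)])/6.5+[340,140]
print('open',*rect(onz(f,q,.062)))
# scene: cover corners: s1 TL etc order +x+y? 
q=np.array([(760,150),(680,258),(583,200),(670,92)])/4+[230,150]
print('cover s',onz(g,q,.012)[:,:2],*rect(onz(g,q,.012)))
q=np.array([(380,478),(180,590),(67,388),(267,290)])/4+[230,150]
print('hous s',onz(g,q,.062)[:,:2],*rect(onz(g,q,.062)))
q=np.array([(365,467),(180,575),(122,447),(290,365)])/4+[230,150]
print('open s',*rect(onz(g,q,.062)))
o=get_obs();print(o['clock'])
E
```

```text
cover [0.55089963 0.21164291] 0.11703172599265188 0.0817124774856245 12.842306991576558 12.76381179199499
hous [ 0.51505648 -0.18054589] 0.14995907397918062 0.15861951977252223 -10.100678222449455 -11.036921101778168
open [ 0.53660699 -0.18565078] 0.12182666185084107 0.08557840025088219 -10.422879802183418 -10.424100890036858
cover s [[0.58519827 0.27611255]
 [0.61062427 0.16296669]
 [0.53033767 0.14397244]
 [0.50445208 0.26284112]] [0.55765307 0.2114732 ] 0.11881038165387593 0.0821167338762939 12.47062406155739 11.33015762514339
hous s [[ 0.61181402 -0.12462842]
 [ 0.58747    -0.26498095]
 [ 0.43217866 -0.23928581]
 [ 0.46035974 -0.09460303]] [ 0.5229556  -0.18087455] 0.14491723211310176 0.15588268735058217 -10.441090443205187 -10.295551688339039
open s [ 0.5456207  -0.18520577] 0.12728498258102014 0.09014141994528671 -10.163751583452937 -10.15065300904627
0.15
```

```bash
python3 -m jog '[[[46.8,10,-31.5],1.06,-1],[[46.8,10,-31.5],1.06,-1],[[46.8,10,-31.5],1.06,-1],[[46.8,10,-31.5],1.06,-1],[[46.8,10,-31.5],1.06,-1],[[46.8,10,-31.5],1.06,-1],[[46.8,10,-31.5],1.06,-1],[[46.8,10,-31.5],1.06,-1],[[46.8,10,-31.5],1.06,-1],[[46.8,10,-31.5],1.06,-1]]' 40
python3 -m jog '[[[0,0,0],0,-1],[[0,0,0],0,-1],[[0,0,0],0,-1]]'
python3 - <<'E'
from h import *
o=get_obs();print(np.round(R.from_rotvec(o['orientation']).as_matrix(),3),np.round(o['joints'],2))
f=snap('wrist','w1');print(f['origin'])
E
```

```text
clock: 1.4
tcp_pos: [0.5534, 0.2065, 0.3041]
orientation: [-1.305, 1.049, -1.052]
contact_force: [0.7, 0.7, 0.4]
grip_width: 0.0853
clock: 1.78
tcp_pos: [0.5503, 0.2136, 0.3049]
orientation: [-1.307, 1.042, -1.041]
contact_force: [0.1, 0.2, 0.7]
grip_width: 0.0857
[[ 0.223 -0.     0.975]
 [-0.975  0.001  0.223]
 [-0.001 -1.    -0.   ]] [-0.74  0.47  0.35  1.87 -0.21  0.84 -0.06]
[0.53534773 0.28338969 0.27355815]
```

View pics/w1.png

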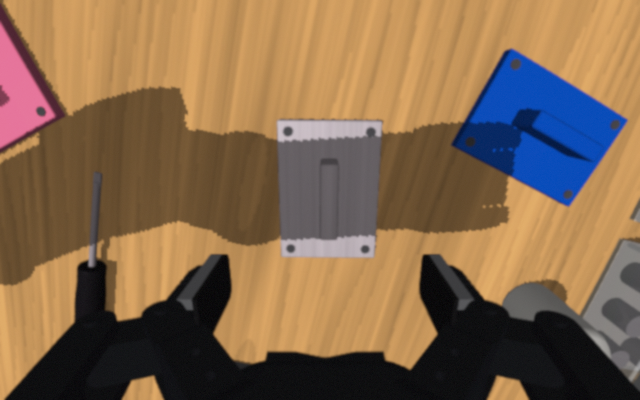

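```bash
python3 - <<'E'
from h import *
show('w1',(260,105,400,270),3.6,'w1c')
E
```

```text
(no output)
```

View pics/w1c.png

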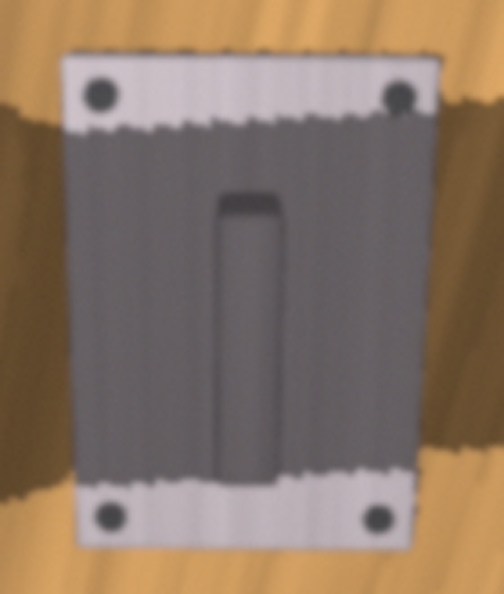

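```bash
python3 - <<'E'
from fit import *
f=load('w1')
q=np.array([(440,57),(413,547),(77,547),(64,56)])/3.6+[260,105]
print(*rect(onz(f,q,.012)))
q=np.array([(282,214),(276,483),(217,483),(216,214)])/3.6+[260,105]
print(*rect(onz(f,q,.042)))
E
```

```text
[0.55500104 0.21268631] 0.11850653993744209 0.08285483353057613 12.27765852525896 12.795251167074946
[0.55438911 0.21312305] 0.058628131986704836 0.01298700744570532 12.554970745547275 12.864798448429017
```

```bash
python3 -m jog '[[[0.15,5,0.4],0,-1],[[0.15,9,0.4],0,-1],[[0.15,11.2,0.4],0,-1],[[0.15,11.2,0.4],0,-1],[[0.15,11.2,0.4],0,-1],[[0.15,11.2,0.4],0,1],[[0.15,11.2,0.4],0,1],[[0.15,11.2,0.4],0,1],[[0.15,11.2,0.4],0,1],[[0.15,11.2,0.4],0,1]]' 60
python3 -m jog '[[[0,0,0],0,1],[[0,0,0],0,1],[[0,0,0],0,1],[[0,0,0],0,1]]'
python3 - <<'E'
from h import *
import bench
snap('wrist','w2',(180,60,500,400),1.8);print(bench.finger_overhang, get_obs()['joints'])
E
```

```text
clock: 3.08
tcp_pos: [0.5555, 0.2113, 0.193]
orientation: [-1.306, 1.044, -1.044]
contact_force: [-0.6, 0.3, 4.7]
grip_width: 0.0126
clock: 3.58
tcp_pos: [0.5555, 0.2113, 0.193]
orientation: [-1.306, 1.044, -1.044]
contact_force: [-1.3, 0.6, 5.2]
grip_width: 0.0123
0.1734 [-0.68068614  0.6365995   0.28331112  1.91209078 -0.28559068  0.63135855
  0.0038604 ]
```

View pics/w2.png

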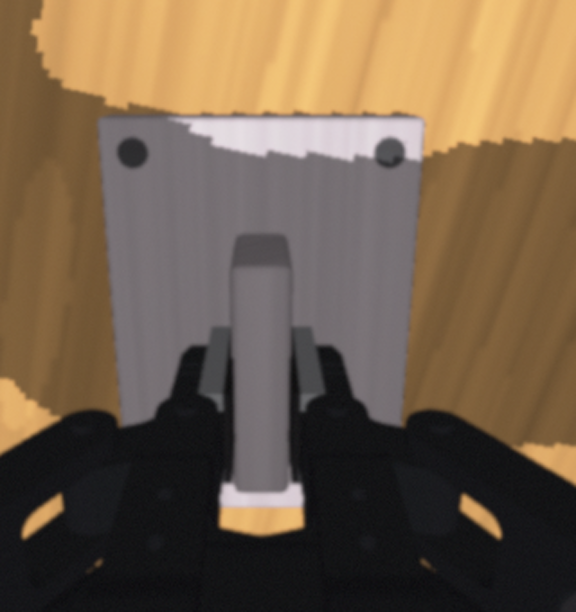

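```bash
python3 - <<'E'
from h import *
o=get_obs(); f=load('w2')
Rt=R.from_rotvec(o['orientation']).as_matrix(); p=np.array(o['tcp_pos'])
Rc=Rt.T@R.from_rotvec(f['rotation']).as_matrix(); pc=Rt.T@(np.array(f['origin'])-p)
print(np.round(Rc,3),np.round(pc,4))
np.savez('cam.npz',Rc=Rc,pc=pc)
def sim(tcp,yaw):
    a=np.radians(yaw); z=np.array([np.cos(a),np.sin(a),0]);y=np.array([0,0,-1.]);x=np.cross(y,z)
    M=np.c_[x,y,z]; g=dict(f); g['origin']=np.array(tcp)+M@pc; g['rotation']=R.from_matrix(M@Rc).as_rotvec(); return g
c=np.array([.541,-.185,.062]); a=np.radians(-10.4); ux=np.array([np.cos(a),np.sin(a),0]);uy=np.array([-np.sin(a),np.cos(a),0])
P=[c+sx*.0485*ux+sy*.0665*uy for sx,sy in((1,1),(1,-1),(-1,-1),(-1,1))]+[c-.076*ux]
for t in (.13,.17,.21):
  for z in (.35,.42):
    tcp=c-t*uy;tcp[2]=z; print(t,z,np.round(tcp,3),np.round(proj(sim(tcp,-10.4),P)).tolist())
tx,tz=Rt[:,0],Rt[:,2]
E
```

```text
[[ 0.    -0.958 -0.288]
 [-0.     0.288 -0.958]
 [ 1.     0.     0.   ]] [-0.0713  0.0314  0.001 ]
0.13 0.35 [ 0.518 -0.313  0.35 ] [[395.0, -89.0], [387.0, 112.0], [261.0, 113.0], [251.0, -88.0], [218.0, 18.0]]
0.13 0.42 [ 0.518 -0.313  0.42 ] [[379.0, -45.0], [374.0, 110.0], [274.0, 110.0], [268.0, -45.0], [242.0, 37.0]]
0.17 0.35 [ 0.51  -0.352  0.35 ] [[397.0, -156.0], [389.0, 57.0], [258.0, 57.0], [249.0, -156.0], [214.0, -44.0]]
0.17 0.42 [ 0.51  -0.352  0.42 ] [[380.0, -96.0], [375.0, 67.0], [273.0, 67.0], [267.0, -96.0], [239.0, -11.0]]
0.21 0.35 [ 0.503 -0.392  0.35 ] [[399.0, -225.0], [392.0, -3.0], [255.0, -3.0], [247.0, -225.0], [210.0, -110.0]]
0.21 0.42 [ 0.503 -0.392  0.42 ] [[382.0, -150.0], [377.0, 20.0], [271.0, 21.0], [265.0, -150.0], [237.0, -61.0]]
```

```bash
python3 -m jog '[[[0,-4,0],0,1],[[0,-10,0],0,1],[[0,-16,0],0,1],[[5,-19,-1.5],0.1,1],[[10,-22,-3],0.2,1],[[15,-24,-4.5],0.3,1],[[20,-25.7,-6],0.407,1],[[25,-25.7,-7.5],0.407,1],[[30,-25.7,-9],0.407,1],[[35,-25.7,-10.5],0.407,1]]'
python3 - <<'E'
from h import *
o=get_obs()
Rt=R.from_rotvec(o['orientation']).as_matrix(); p=np.array(o['tcp_pos'])
print(np.round(Rt,3), np.round((np.array([.52,-.295,.45])-p)@Rt,4),np.round(o['joints'],2))
E
```

```text
clock: 4.88
tcp_pos: [0.5293, -0.1547, 0.4491]
orientation: [-1.117, 1.345, -1.343]
contact_force: [0.4, 0.2, -1.8]
grip_width: 0.0132
[[-0.184 -0.001  0.983]
 [-0.983  0.    -0.184]
 [-0.    -1.    -0.001]] [ 0.1396 -0.0009  0.0166] [-0.36  0.26  0.65  1.83 -0.18  1.1   0.17]
```

```bash
python3 -m jog '[[[5,0,0.8],0,1],[[10,0,1.5],0,1],[[14,0,1.7],0,1],[[14,0,1.7],0,1],[[14,0,1.7],0,1],[[14,0,1.7],0,1]]'
python3 - <<'E'
from h import *
snap('wrist','w3')
snap('top','t3')
E
```

```text
clock: 5.62
tcp_pos: [0.5215, -0.2925, 0.4492]
orientation: [-1.117, 1.343, -1.341]
contact_force: [0.4, 0.5, -2.4]
grip_width: 0.0127
```

View pics/w3.png

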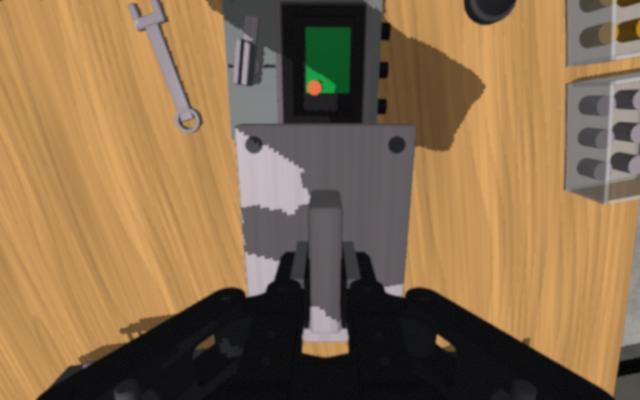

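```bash
python3 - <<'E'
from h import *
show('w3',(220,0,400,130),4.4,'w3a')
show('w3',(225,110,425,310),3,'w3b')
E
```

```text
(no output)
```

View pics/w3a.png

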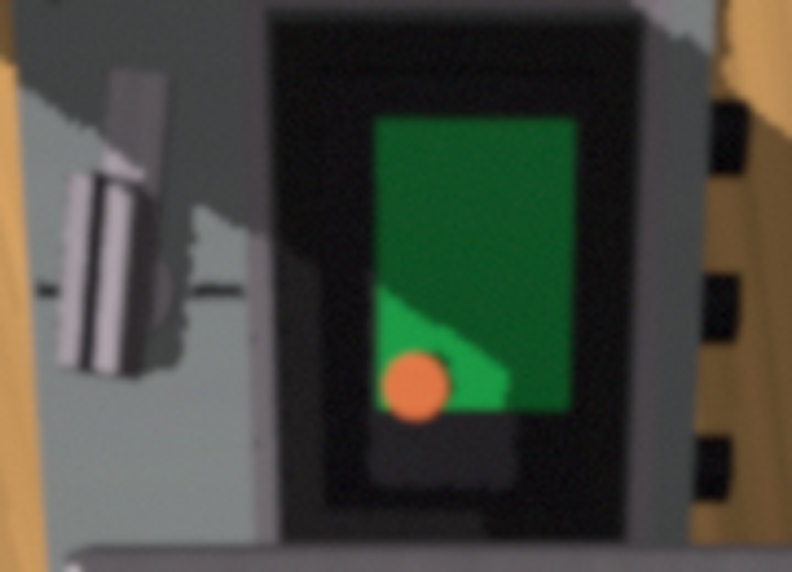

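View pics/w3b.png

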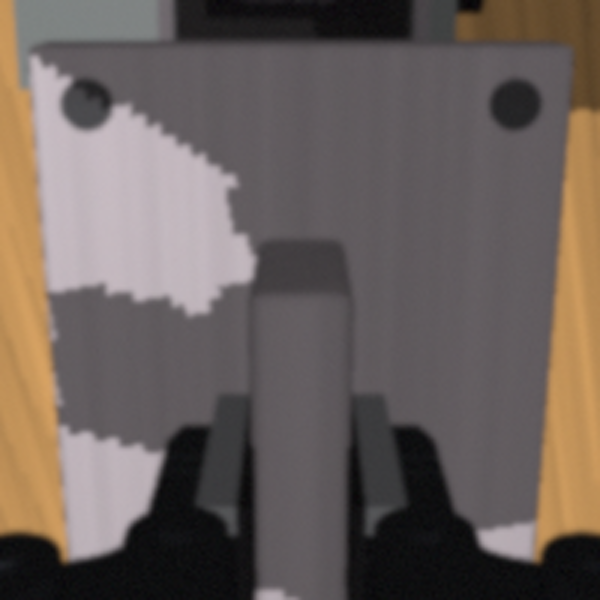

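```bash
python3 - <<'E'
from h import *
f=load('w3'); o=get_obs(); p=np.array(o['tcp_pos'])
Rt=R.from_rotvec(o['orientation']).as_matrix()
print('tcp',p,'jaw yaw',np.degrees(np.arctan2(Rt[1,2],Rt[0,2])))
A=lambda q:np.array(q)/4.4+[220,0]
L=onz(f,A([(269,14),(279,530)]),.057)[:,:2]; Rr=onz(f,A([(642,16),(626,530)]),.057)[:,:2]
I=onz(f,A([(45,291),(230,292)]),.062)[:,:2]; T=onz(f,A([(280,13),(630,15)]),.057)[:,:2]
for n,s in(('L',L),('R',Rr),('I',I),('T',T)):
    d=s[1]-s[0]; print(n,s.round(4).tolist(),np.degrees(np.arctan2(d[1],d[0])))
a=np.radians(-10.4)
for a in np.radians([-10.0,-10.4,-10.8]):
    ux=np.array([np.cos(a),np.sin(a)]);uy=np.array([-ux[1],ux[0]])
    xl=(L@ux).mean();xr=(Rr@ux).mean();yt=(T@uy).mean();yi=(I@uy).mean()
    print('width',xr-xl,'top-index',yt-yi)
    for yc in (yi,yt-.0615): print(' centre',((xl+xr)/2*ux+yc*uy).round(4))
B=lambda q:np.array(q)/3+[225,110]
C=onz(f,B([(33,50),(571,48),(68,555),(539,520),(87,104),(515,104)]),p[2]-.181)
print(np.round((C-p)@Rt,4))
E
```

```text
tcp [ 0.52142986 -0.29280025  0.44951449] jaw yaw -10.481040134932233
L [[0.5104, -0.1197], [0.4881, -0.2327]] -101.18123442616223
R [[0.5937, -0.1356], [0.5724, -0.2483]] -100.67483026947028
I [[0.4465, -0.1686], [0.4892, -0.1771]] -11.250886098866667
T [[0.5129, -0.12], [0.591, -0.1349]] -10.816660882261347
width 0.08526030140327867 top-index 0.05933031421413573
 centre [ 0.5409 -0.1857]
 centre [ 0.5405 -0.1878]
width 0.08526495511001753 top-index 0.059852337581939
 centre [ 0.5408 -0.1862]
 centre [ 0.5405 -0.1878]
width 0.08526545312313516 top-index 0.060371443831247554
 centre [ 0.5407 -0.1867]
 centre [ 0.5405 -0.1878]
[[-0.0615  0.181  -0.0387]
 [-0.0618  0.181   0.0426]
 [ 0.0261  0.181  -0.0395]
 [ 0.0191  0.181   0.0435]
 [-0.0533  0.181  -0.031 ]
 [-0.0533  0.181   0.0346]]
```

```bash
python3 -m jog '[[[-5,2,-0.1],0.005,1],[[-10.5,5,-0.2],0.005,1],[[-10.5,9,-0.2],0.005,1],[[-10.5,13,-0.2],0.005,1],[[-10.5,16,-0.2],0.005,1],[[-10.5,18.1,-0.2],0.005,1],[[-10.5,18.1,-0.2],0.005,1],[[-10.5,18.1,-0.2],0.005,1],[[-10.5,18.1,-0.2],0.005,1]]'
python3 - <<'E'
from h import *
snap('wrist','w4')
snap('scene','s4',(230,190,350,310),5)
E
```

```text
clock: 6.85
tcp_pos: [0.5388, -0.1905, 0.2699]
orientation: [-1.112, 1.346, -1.349]
contact_force: [-0.4, 0.4, -1.8]
grip_width: 0.013
```

View pics/w4.png

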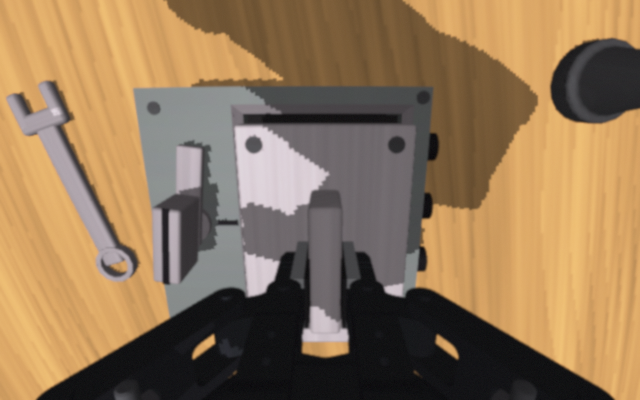

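View pics/s4.png

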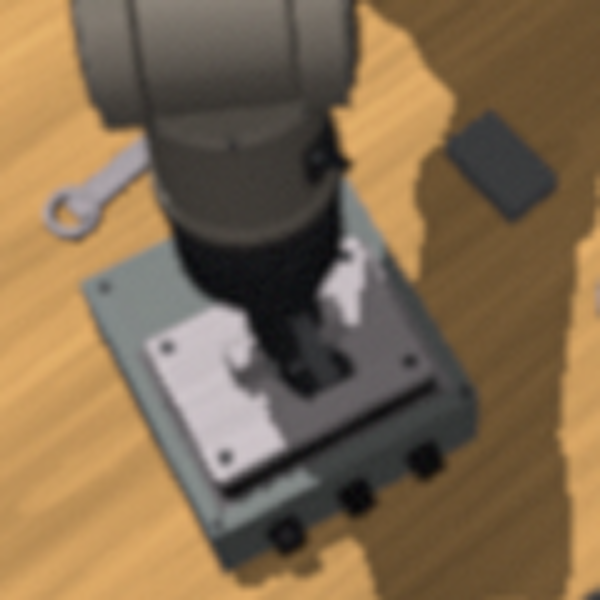

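```bash
python3 - <<'E'
from h import *
show('w4',(220,75,440,205),3.6,'w4a')
print(get_obs()['tcp_pos'])
E
```

```text
[ 0.53863014 -0.19050271  0.26958636]
```

View pics/w4a.png

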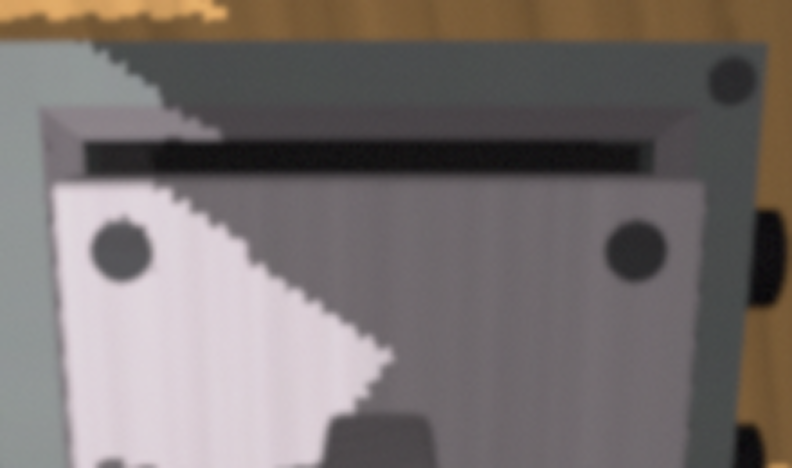

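```bash
python3 - <<'E'
from h import *
f=load('w4'); o=get_obs(); p=np.array(o['tcp_pos']); Rt=R.from_rotvec(o['orientation']).as_matrix()
A=lambda q:np.array(q)/3.6+[220,75]
for n,q,z in (('outer',[(40,107),(700,107)],.062),('inner',[(84,141),(655,141)],.057),('cover',[(52,184),(704,181)],p[2]-.181),('holes',[(121,251),(636,251)],p[2]-.181)):
    c=(onz(f,A(q),z)-p)@Rt; print(n,c.round(4).tolist(),'mid z',c[:,2].mean(),'ang',np.degrees(np.arctan2(c[1,0]-c[0,0],c[1,2]-c[0,2])))
E
```

```text
outer [[-0.0706, 0.2075, -0.0474], [-0.0706, 0.2077, 0.0492]] mid z 0.0009088305856550932 ang 0.03377064432847853
inner [[-0.0656, 0.2125, -0.0425], [-0.0655, 0.2127, 0.044]] mid z 0.0007894078293062337 ang 0.0368831977875414
cover [[-0.0614, 0.1809, -0.0392], [-0.0617, 0.1811, 0.0432]] mid z 0.0020434280195658835 ang -0.22733835751357478
holes [[-0.0529, 0.181, -0.0309], [-0.0529, 0.1811, 0.0351]] mid z 0.002109755583075022 ang 0.038624089910419046
```

```bash
python3 -m jog '[[[-0.24,0,-0.12],0,1],[[-0.24,0.3,-0.12],0,1],[[-0.24,0.6,-0.12],0,1],[[-0.24,0.9,-0.12],0,1],[[-0.24,1.2,-0.12],0,1],[[-0.24,1.5,-0.12],0,1],[[-0.24,1.5,-0.12],0,1]]'
python3 - <<'E'
from h import *
snap('wrist','w5',(220,75,440,205),3.6)
E
```

```text
clock: 7.82
tcp_pos: [0.5375, -0.1879, 0.2534]
orientation: [-1.114, 1.348, -1.347]
contact_force: [-0.1, -0.9, -2.3]
grip_width: 0.0129
```

View pics/w5.png

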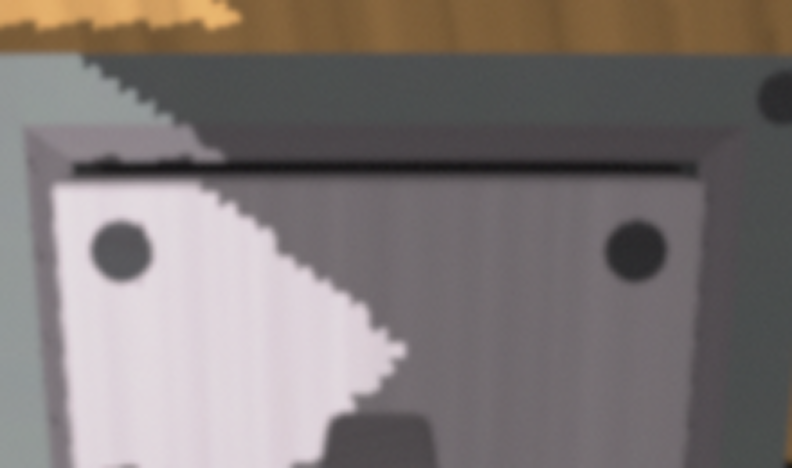

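```bash
python3 -m jog '[[[0,0.2,0.05],0,1],[[0,0.4,0.05],0,1],[[0,0.6,0.05],0,1],[[0,0.8,0.05],0,1],[[0,0.9,0.05],0,1],[[0,0.9,0.05],0,1],[[0,0.9,0.05],0,1]]'
python3 - <<'E'
from h import *
snap('wrist','w6',(220,75,440,205),3.6); print(get_obs()['moment'])
E
```

```text
clock: 8.75
tcp_pos: [0.5381, -0.188, 0.2447]
orientation: [-1.113, 1.348, -1.348]
contact_force: [0.1, -0.1, -2.1]
grip_width: 0.0124
[-0.06391846  0.0098909   0.0305438 ]
```

View pics/w6.png

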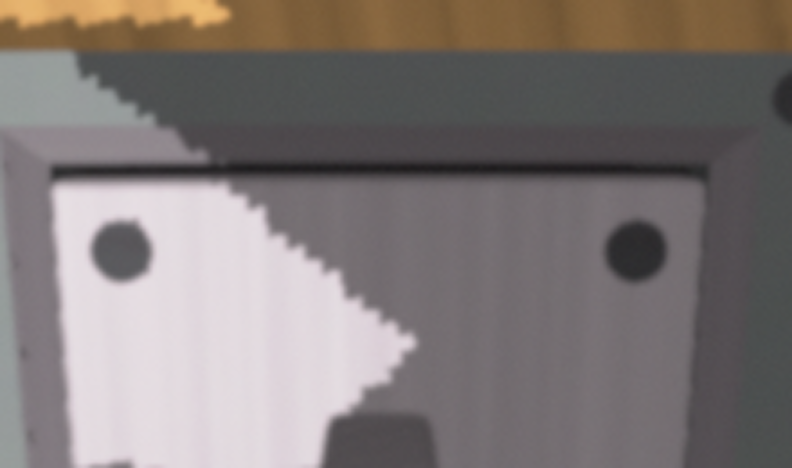

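```bash
python3 -m jog '[[[0,0.1,0],0,1],[[0,0.2,0],0,1],[[0,0.25,0],0,1],[[0,0.25,0],0,1]]'
```

```text
clock: 9.3
tcp_pos: [0.5382, -0.1881, 0.2427]
orientation: [-1.113, 1.348, -1.348]
contact_force: [-1.7, 0.9, 6.0]
grip_width: 0.0129
```

```bash
python3 -m jog '[[[0,0,0],0,0],[[0,0,0],0,0],[[0,0,0],0,0],[[0,0,0],0,0],[[0,-3,0],0,0],[[0,-8,0],0,-0.5],[[0,-13,0],0,-0.5],[[0,-13,0],0,-0.5],[[0,-13,0],0,-0.5],[[0,-13,0],0,-0.5]]'
python3 - <<'E'
from h import *
snap('wrist','w7')
E
```

```text
clock: 10.55
tcp_pos: [0.5376, -0.1876, 0.3708]
orientation: [-1.115, 1.35, -1.346]
contact_force: [-0.0, -0.2, -0.4]
grip_width: 0.0639
```

View pics/w7.png

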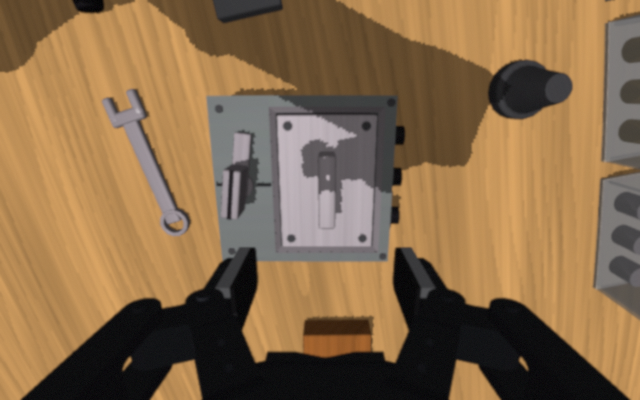

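```bash
python3 - <<'E'
from h import *
show('w7',(200,85,420,270),3.2,'w7a')
show('w7',(205,110,285,250),4.2,'w7b')
E
```

```text
(no output)
```

View pics/w7a.png

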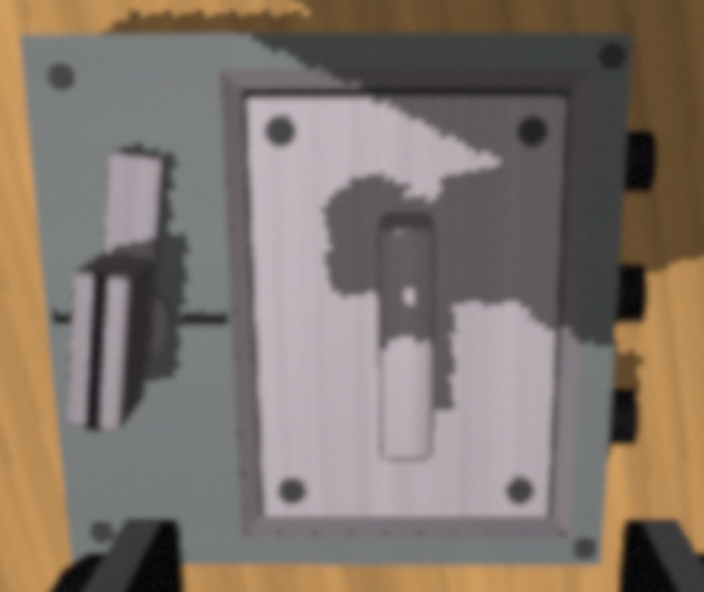

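View pics/w7b.png

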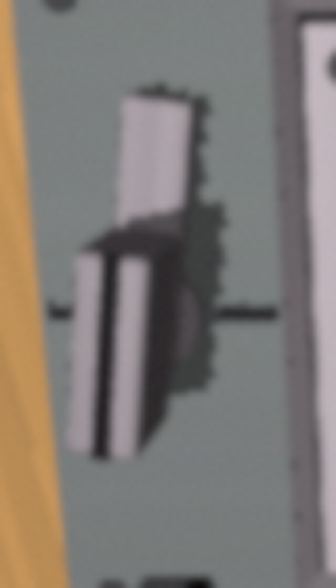

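```bash
python3 - <<'E'
from h import *
f=load('w7'); o=get_obs(); p=np.array(o['tcp_pos']); Rt=R.from_rotvec(o['orientation']).as_matrix()
B=lambda q:np.array(q)/4.2+[205,110]
q=B([(78,254),(152,257),(135,458),(68,450)])
for z in (.09,.097,.104):
    P=onz(f,q,z)[:,:2]; c=P.mean(0); a=(P[0]+P[1]-P[2]-P[3])/2; b=(P[1]+P[2]-P[0]-P[3])/2
    print(z,c.round(4),np.linalg.norm(a),np.linalg.norm(b),'yaw long',np.degrees(np.arctan2(a[1],a[0])))
s=onz(f,B([(118,258),(100,457)]),.097)[:,:2];d=s[0]-s[1];print('slot',s.mean(0),np.degrees(np.arctan2(d[1],d[0])))
t=onz(f,B([(123,97),(190,99),(117,222),(183,215)]),.071)[:,:2];d=(t[0]+t[1]-t[2]-t[3]);print('tongue',t.round(4).tolist(),np.degrees(np.arctan2(d[1],d[0])))
I=onz(f,B([(52,314),(70,314),(216,313),(274,313)]),.062)[:,:2];d=I[3]-I[0];print('idx',I.round(4).tolist(),np.degrees(np.arctan2(d[1],d[0])))
A=lambda q:np.array(q)/3.2+[200,85]
C=onz(f,A([(244,95),(566,95),(548,515),(264,517)]),.063)[:,:2]
O=onz(f,A([(222,72),(588,72),(567,533),(243,535)]),.062)[:,:2]
for n,P in(('cov',C),('open',O)):
    a=(P[0]+P[1]-P[2]-P[3])/2;b=(P[1]+P[2]-P[0]-P[3])/2
    print(n,P.mean(0).round(4),np.linalg.norm(a),np.linalg.norm(b),np.degrees(np.arctan2(a[1],a[0]))-90,np.degrees(np.arctan2(b[1],b[0])))
c=O.mean(0);print('axis pred',c-.076*b/np.linalg.norm(b))
E
```

```text
0.09 [ 0.4642 -0.1734] 0.04000442291194734 0.013559174732551554 yaw long 70.58933807906756
0.097 [ 0.4667 -0.1718] 0.0388817147787957 0.01317864191535366 yaw long 70.5893380790675
0.104 [ 0.4691 -0.1703] 0.03775900664564407 0.012798109098155753 yaw long 70.58933807906753
slot [ 0.46664001 -0.1723887 ] 69.37669594852125
tongue [[0.4745, -0.1272], [0.4873, -0.1301], [0.4668, -0.1509], [0.4802, -0.152]] 71.94515956960801
idx [[0.4451, -0.1683], [0.4488, -0.1691], [0.4793, -0.1747], [0.4914, -0.1771]] -10.664986717650745
cov [ 0.5405 -0.186 ] 0.11911293359085076 0.08316215112773415 -10.690763757162344 -10.650683893799032
open [ 0.5403 -0.1863] 0.13118108369728348 0.09507245615464265 -10.831955232453225 -10.674608547388269
axis pred [ 0.46558896 -0.172189  ]
```

```bash
python3 -m jog '[[[-0.1,0,-4],0.08,-0.4],[[-0.21,0,-7.54],0.157,-0.4],[[-0.21,3,-7.54],0.157,-0.4],[[-0.21,5,-7.54],0.157,-0.4],[[-0.21,5,-7.54],0.157,-0.4],[[-0.21,5,-7.54],0.157,-0.4]]'
python3 - <<'E'
from h import *
snap('wrist','w8',(160,100,480,400),2)
o=get_obs(); p=np.array(o['tcp_pos']); Rt=R.from_rotvec(o['orientation']).as_matrix()
print(p,np.degrees(np.arctan2(Rt[1,2],Rt[0,2])),(np.array([.4639,-.1717,.246])-p)@Rt,o['joints'])
E
```

```text
clock: 11.35
tcp_pos: [0.4646, -0.172, 0.3224]
orientation: [-1.025, 1.46, -1.461]
contact_force: [0.2, 0.6, 1.0]
grip_width: 0.0599
[ 0.46475147 -0.17193058  0.32272074] -19.895252866998927 [ 6.55155523e-05  7.67200643e-02 -9.36628766e-04] [-0.32683014  0.33999214  0.67667635  2.09114934 -0.29445939  0.80257569
  0.18156208]
```

View pics/w8.png

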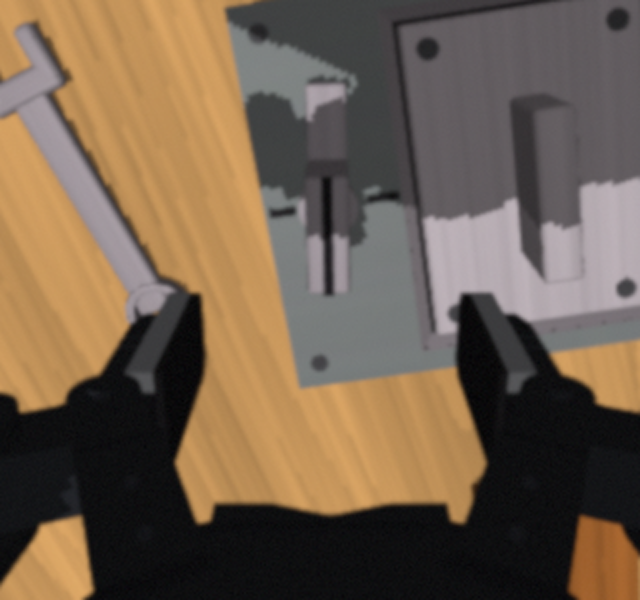

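```bash
python3 -m jog '[[[0,3,-0.09],0,-0.4],[[0,5.5,-0.09],0,-0.4],[[0,7.6,-0.09],0,-0.4],[[0,7.6,-0.09],0,-0.4],[[0,7.6,-0.09],0,1],[[0,7.6,-0.09],0,1],[[0,7.6,-0.09],0,1],[[0,7.6,-0.09],0,1],[[0,7.6,-0.09],0,1],[[0,7.6,-0.09],0,1]]' 40
python3 - <<'E'
from h import *
snap('wrist','w9',(160,100,480,400),2)
o=get_obs(); p=np.array(o['tcp_pos']); Rt=R.from_rotvec(o['orientation']).as_matrix()
print(p,np.degrees(np.arctan2(Rt[1,2],Rt[0,2])),o['contact_force'],o['moment'])
E
```

```text
clock: 12.65
tcp_pos: [0.4638, -0.1714, 0.2471]
orientation: [-1.023, 1.46, -1.46]
contact_force: [-2.0, 0.7, 6.9]
grip_width: 0.013
[ 0.46377601 -0.17143816  0.24716831] -19.875884971195624 [-2.48902838  0.58126815  7.20693368] [0.24103547 0.42167017 0.10038565]
```

View pics/w9.png

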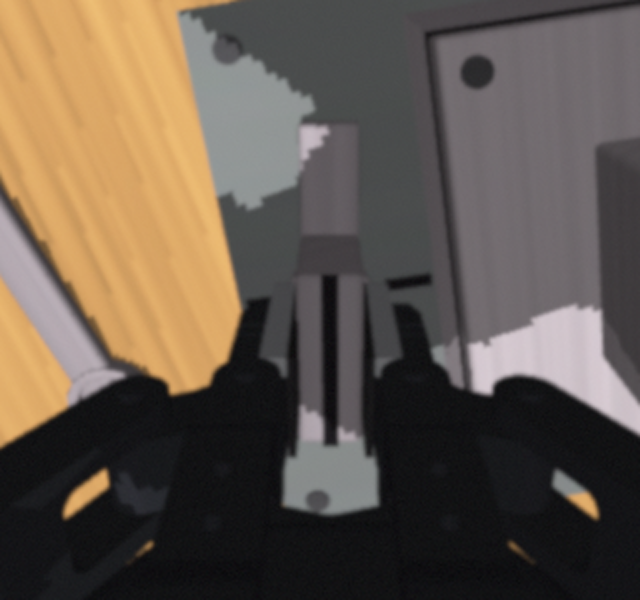

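```bash
python3 -m jog '[[[0,0,0],0.12,1],[[0,0,0],0.27,1],[[0,0,0],0.42,1],[[0,0,0],0.57,1],[[0,0,0],0.72,1],[[0,0,0],0.72,1]]'
python3 - <<'E'
from h import *
o=get_obs(); p=np.array(o['tcp_pos']); Rt=R.from_rotvec(o['orientation']).as_matrix()
print(p,np.degrees(np.arctan2(Rt[1,2],Rt[0,2])),o['contact_force'],o['moment'])
E
```

```text
clock: 13.45
tcp_pos: [0.4634, -0.1712, 0.2471]
orientation: [-0.497, 1.942, -1.938]
contact_force: [-4.3, 2.8, 12.4]
grip_width: 0.0132
[ 0.46339778 -0.1711592   0.24712752] -61.22827096689244 [-4.30957005  2.81876912 12.37046484] [ 0.50805959  0.92743489 -0.03512469]
```

Smooth with low forces; continuing.

```bash
python3 -m jog '[[[0,0,0],0.14,1],[[0,0,0],0.28,1],[[0,0,0],0.42,1],[[0,0,0],0.56,1],[[0,0,0],0.69,1],[[0,0,0],0.69,1],[[0,0,0],0.69,1]]'
python3 - <<'E'
from h import *
snap('wrist','w10',(160,100,480,400),2)
o=get_obs(); p=np.array(o['tcp_pos']); Rt=R.from_rotvec(o['orientation']).as_matrix()
print(p,np.degrees(np.arctan2(Rt[1,2],Rt[0,2])),o['contact_force'],o['moment'])
E
```

```text
clock: 14.32
tcp_pos: [0.4633, -0.1708, 0.2471]
orientation: [-0.197, -2.127, 2.12]
contact_force: [-4.9, 5.4, 14.6]
grip_width: 0.013
[ 0.46328883 -0.17077369  0.24711279] -100.64819600821116 [-4.55349214  5.15020776 15.23497133] [ 0.99668861  1.12731566 -0.07483561]
```

View pics/w10.png

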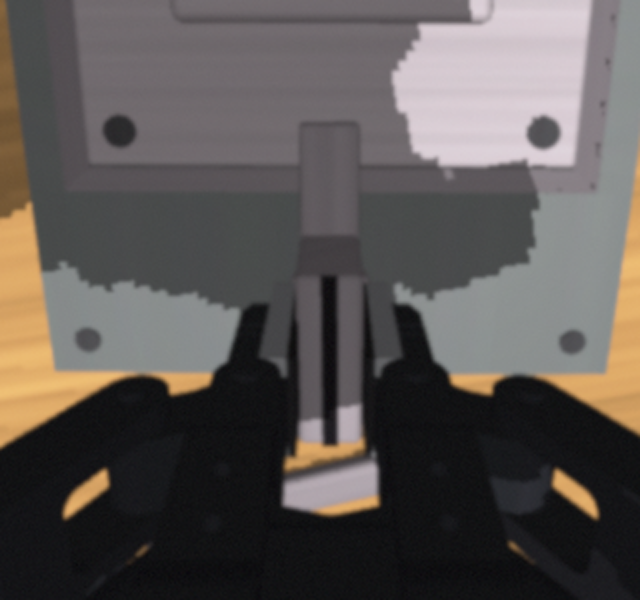

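```bash
python3 -m jog '[[[0,0,0],0,0],[[0,0,0],0,0],[[0,0,0],0,0],[[0,-2,0],0,0],[[0,-6,0],0,0],[[0,-10,0],0,0],[[0,-12,0],0,0],[[0,-12,0],0,0],[[0,-12,0],0,0]]'
python3 - <<'E'
from h import *
snap('wrist','w11')
show('w11',(200,0,440,200),3.2,'w11a')
o=get_obs(); p=np.array(o['tcp_pos']); Rt=R.from_rotvec(o['orientation']).as_matrix()
print(p,np.degrees(np.arctan2(Rt[1,2],Rt[0,2])),o['contact_force'],o['moment'],o['joints'])
E
```

```text
clock: 15.5
tcp_pos: [0.4633, -0.171, 0.3654]
orientation: [-0.197, -2.124, 2.123]
contact_force: [-0.8, -0.2, 0.1]
grip_width: 0.043
[ 0.46325351 -0.17106122  0.36523569] -100.66734479465048 [-0.42163987 -0.04182078  0.12997241] [-0.01784327 -0.04254061  0.00025981] [-0.70266411  0.45820796  1.21307797  2.07005572 -0.52530041  0.97128097
 -0.9669586 ]
```

View pics/w11.png

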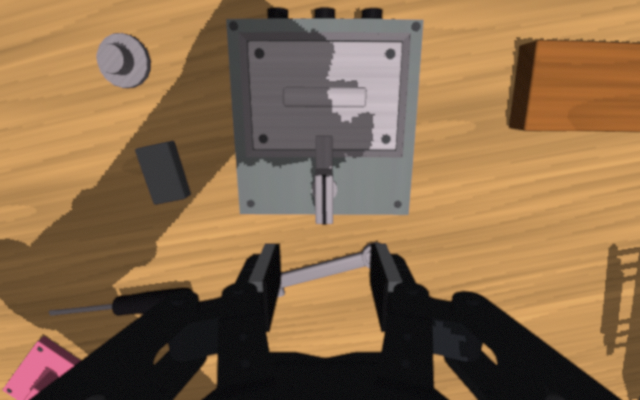

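View pics/w11a.png

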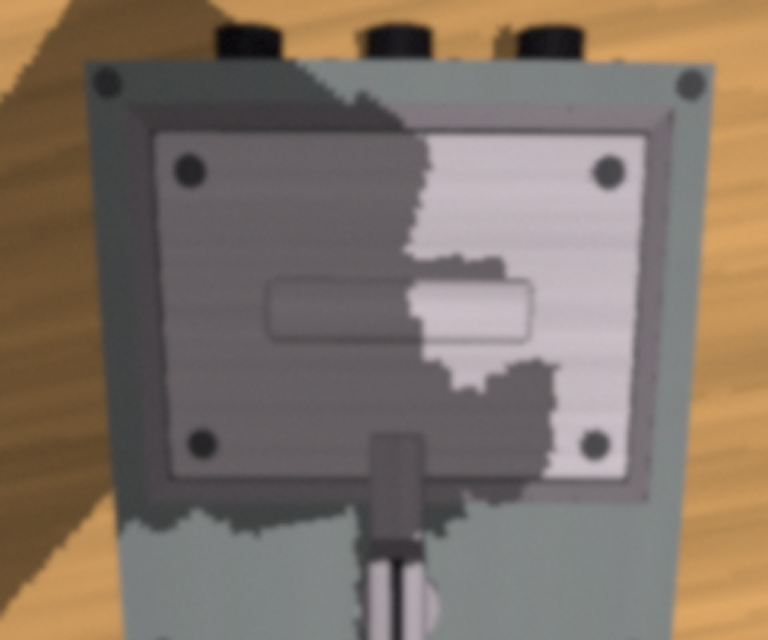

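```bash
python3 - <<'E'
from h import *
show('w11',(290,125,360,235),5.4,'w11b')
E
```

```text
(no output)
```

View pics/w11b.png

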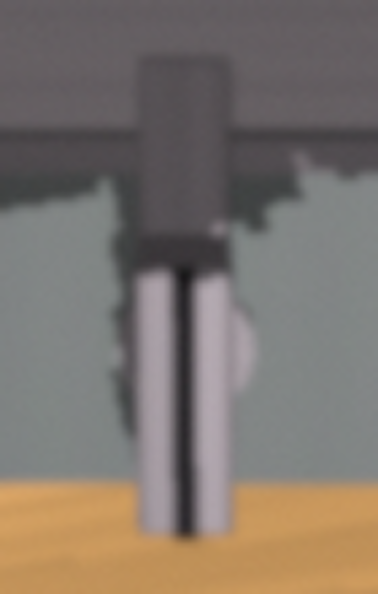

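```bash
python3 - <<'E'
from h import *
f=load('w11'); o=get_obs(); p=np.array(o['tcp_pos']); Rt=R.from_rotvec(o['orientation']).as_matrix()
yaw=lambda s:np.degrees(np.arctan2((s[1]-s[0])[1],(s[1]-s[0])[0]))
B=lambda q:np.array(q)/5.4+[290,125]; A=lambda q:np.array(q)/3.2+[200,0]
s=onz(f,B([(186,536),(183,270)]),.097);print('slot',yaw(s),s.mean(0))
t=onz(f,B([(138,230),(140,60)]),.071);u=onz(f,B([(230,230),(231,60)]),.071);print('tongue',yaw(t),yaw(u))
C=A([(153,133),(645,135),(628,478),(172,478)]);P=onz(f,C,.063);print('cover',yaw(P[[3,0]]),yaw(P[[2,1]]),yaw(P[[0,1]])+90,yaw(P[[3,2]])+90,P.mean(0))
O=A([(132,108),(673,113),(647,500),(150,500)]);P=onz(f,O,.062);print('open',yaw(P[[3,0]]),yaw(P[[2,1]]),yaw(P[[0,1]])+90,yaw(P[[3,2]])+90,P.mean(0))
r=onz(f,A([(268,281),(530,281),(530,340),(270,340)]),.093);print('rib',r.mean(0))
for tgt in ([.5405-.0019,-.1863-.0002],): print((np.array(tgt+[p[2]])-p)@Rt)
print((r.mean(0)-p)@Rt)
E
```

```text
slot -10.100983651735996 [ 0.46553556 -0.17220199  0.097     ]
tongue -11.800936407035 -10.63792100683732
cover -10.794793872780946 -10.24199665541683 -10.900378082708286 -10.679851606219941 [ 0.53979959 -0.18673425  0.063     ]
open -11.647975561486987 -10.960675698260168 -11.166031451977716 -10.680730274677131 [ 0.53953446 -0.1869238   0.062     ]
rib [ 0.53976577 -0.18672814  0.093     ]
[-0.07690211 -0.00012172  0.00122485]
[-0.07852043  0.27211174  0.00126071]
```

```bash
python3 -m jog '[[[-4,0,0.1],0,1],[[-7.7,0,0.1],0,1],[[-7.7,3,0.1],0,1],[[-7.7,6,0.1],0,1],[[-7.7,8,0.1],0,1],[[-7.7,9,0.1],0,1],[[-7.7,9,0.1],0,1],[[-7.7,9,0.1],0,1],[[-7.7,9,0.1],0,1]]'
python3 - <<'E'
from h import *
snap('wrist','w12')
snap('scene','s12',(230,190,350,310),5)
o=get_obs(); p=np.array(o['tcp_pos']); print(p,o['contact_force'],o['grip_width'])
E
```

```text
clock: 16.68
tcp_pos: [0.5394, -0.1867, 0.277]
orientation: [-0.2, -2.125, 2.125]
contact_force: [0.3, 0.4, -0.2]
grip_width: 0.0001
[ 0.53926433 -0.18658168  0.2767397 ] [-0.44383013  0.20958208 -0.25008754] -0.0002331699595597981
```

View pics/w12.png

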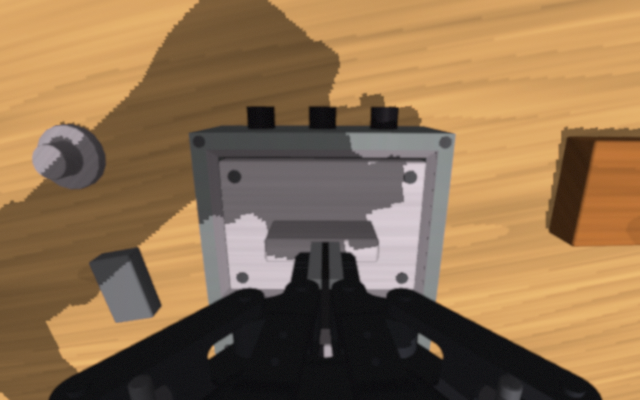

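```bash
python3 -m jog '[[[0,0.4,0],0,1],[[0,0.7,0],0,1],[[0,0.9,0],0,1],[[0,1.0,0],0,1],[[0,1.1,0],0,1],[[0,1.1,0],0,1]]'; python3 -m jog '[[[0,0.1,0],0,1],[[0,0.2,0],0,1],[[0,0.2,0],0,1],[[0,0.2,0],0,1]]'
```

```text
clock: 17.52
tcp_pos: [0.539, -0.1867, 0.2654]
orientation: [-0.198, -2.124, 2.123]
contact_force: [-2.3, 1.3, 5.2]
grip_width: 0.0001
clock: 18.02
tcp_pos: [0.539, -0.1867, 0.2638]
orientation: [-0.199, -2.125, 2.123]
contact_force: [-2.5, 2.0, 8.9]
grip_width: 0.0001
```

```bash
python3 -m jog '[[[0,0.1,0],0,1],[[0,0.1,0],0,1],[[0,0.1,0],0,1],[[0,0.1,0],0,1]]'; python3 -m jog '[[[0,0.1,0],0,1],[[0,0.1,0],0,1],[[0,0.1,0],0,1],[[0,0.1,0],0,1]]'
```

```text
clock: 18.52
tcp_pos: [0.539, -0.1869, 0.2635]
orientation: [-0.199, -2.125, 2.122]
contact_force: [-4.4, 4.0, 16.5]
grip_width: -0.0003
clock: 19.02
tcp_pos: [0.5389, -0.1871, 0.2633]
orientation: [-0.2, -2.126, 2.121]
contact_force: [-7.5, 4.6, 25.8]
grip_width: -0.0001
```

```bash
python3 -m jog '[[[0,-0.1,0],0,1],[[0,-0.1,0],0,1],[[0,-0.1,0],0,1],[[0,-0.1,0],0,1],[[0,-0.1,0],0,1],[[0,-0.1,0],0,1]]'
python3 - <<'E'
from h import *
snap('wrist','w13',(180,110,470,310),2.7)
snap('scene','s13',(230,190,350,310),5)
snap('top','t13',(140,100,520,240),2.1)
o=get_obs(); print(o['clock'],o['tcp_pos'],o['contact_force'])
E
```

```text
clock: 19.77
tcp_pos: [0.5389, -0.1869, 0.2635]
orientation: [-0.199, -2.125, 2.122]
contact_force: [-5.3, 3.2, 16.3]
grip_width: 0.0001
19.925 [ 0.53896369 -0.18689059  0.26344533] [-4.54654538  3.32808893 15.97694607]
```

View pics/w13.png

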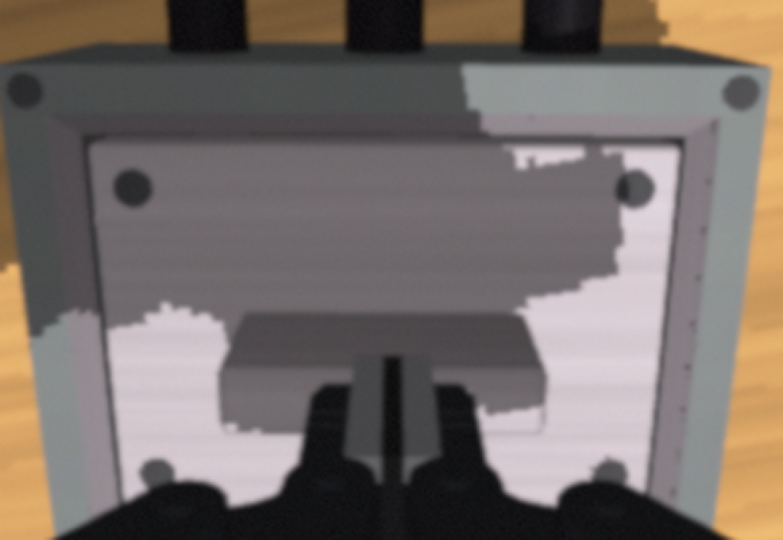

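View pics/s13.png

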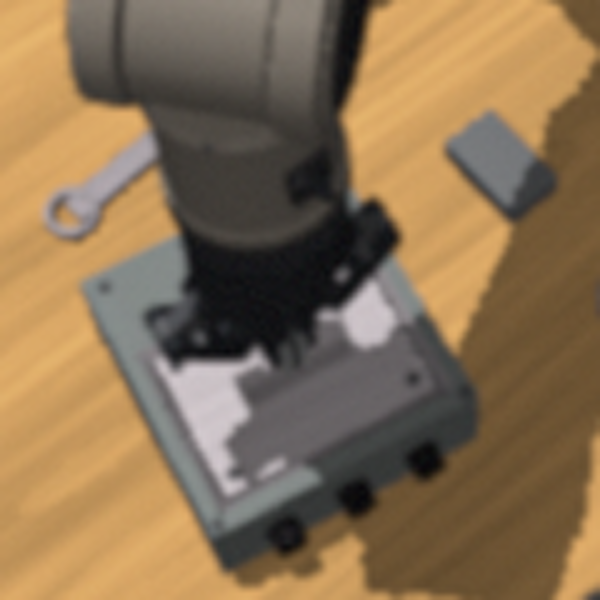

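View pics/t13.png

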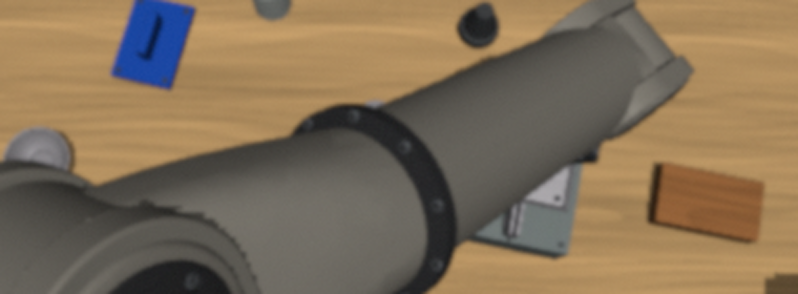

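```bash
python3 -c "
from bench import hand_in,get_obs
print(get_obs()['contact_force']);print(hand_in())"
```

```text
[-4.54654538  3.32808893 15.97694607]
the job is handed in; nothing more can be done
None
```

The job is done and handed in at about 20 s on the robot's clock.

- **Cover:** I seated it in the framed opening and let go of it. The wrist pictures showed it centred to about 0.3 mm and square to about 0.2°.
- **Fastener:** I turned it clockwise by about 81°, so its tongue lies over the cover. The gripper's final yaw matched the index-line direction to about 0.1°. From the pictures, the slot and tongue read within about 1.2° of it, with the slot about 0.6° off.
- **Press:** I pushed down on the middle of the rib with shut fingers until the height stopped changing. The push reached about 26 N for a moment, then I backed it off. At hand-in it held about 16 N down, with 5 to 6 N sideways, and the plate looked flat.

**Checks with limits:**
- The seal's squeeze was not measured directly. I judged it fully down because the last extra push added about 9 N and moved the tool only about 0.2 mm.
- The wrist camera read about 2 mm off along the jaw direction, and I corrected for it.
- I saw no contact with the flange, insert box, dish or gauge case. I did not measure their positions afterwards.

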